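Roll a bearing up the inspection chute to its stop

TASK

Using only the fingers, push the ball bearing that stands at the low end of the sloped gutter up to the stop screw at the high end, past the ball-nosed spring plunger in the floor, so that it stays there by itself and does not roll back. Roll it with a steady, gentle push: do not lift it out of the gutter, flick it or ram it into the stop, and leave everything else on the bench where it is. Then take the fingers clear.

Things in the scene. Friction and masses are not known exactly. Their poses are not given: they have to be found in the camera images.
- bearing: Steel ball bearing to be moved: 62 mm outside, 30 mm bore, 16 mm wide, about 0.2 kg, standing on edge in the gutter, where it rolls freely. Starts at rest against the low end's lip. Origin at its centre, 31 mm above the gutter's floor; x is its axle (across the gutter), y and z turn as it rolls. Its rim can be pushed from the downhill side by a fingertip kept over 14 mm above the floor, clear of lip and walls.
- gutter (a point): Middle of the chute's straight aluminium gutter, on its floor's centre line. Axes: y uphill along the floor (8 degrees up), x level across it, z square to the floor. 20 mm wide inside, side walls 12 mm high and 5 mm thick, a lip 12 mm high and 6 mm thick across the low end; floor 49 mm (where the bearing starts) to 75 mm (where it ends) above the bench.
- chute: The inspection chute, fixed: gutter on two brackets over a dark base plate 100 x 460 x 12 mm. Origin on the bench, straight below gutter; y level along the gutter to its high end, x across, z up. Beyond the stop a camera on a post looks down at it: on the centre line, 190 to 310 mm in y from the origin, its top 190 mm above the bench.
- home (a point): Where the bearing's centre lies when it is fully home against the stop: 31 mm above the floor, 95 mm uphill of gutter. Same axes as gutter. The bearing's whole way up from its start is 190 mm.
- stop: The stop: a steel plate 30 mm wide and 45 mm high across the gutter's high end, with a hex-headed stop screw whose flat 14 mm face looks downhill. Origin at the centre of that face, 31 mm above the floor and 31 mm uphill of home. Same axes as gutter.
- plunger (a joint): Ball-nosed spring plunger in the gutter's floor, 18.5 mm downhill of home: a 10 mm steel ball end 6 mm proud of the floor. Value: how far it is pressed down, 0 free, 0.006 m flush (1.1 to 1.7 N). The bearing rolls over it; it springs up behind and keeps the bearing against the screw, then pressed about 0.001 m. A bearing let go short of it rolls back to the low end.
- spare: A second bearing of the same size lying flat on the bench beside the chute; not to be moved. Origin: centre of its underside.
- plug_gauge: Plug gauge lying on the bench, 118 mm long along its x, 20 mm thick; not to be moved. Origin on its underside, mid-handle.
- caliper: Digital caliper lying flat on the bench, 236 mm long along its x, 14 mm high; not to be moved. Origin on its underside.
- parts_bin: Blue plastic bin of loose pins, 100 x 150 x 60 mm high, on the bench; not to be moved. Origin: centre of its underside.
Things that resemble listed ones, but are neither listed nor needed, are in the scene too. What is shaped like the bearing but brown is not meant.

How it is judged:
By the outcome, as a careful person would: the job done as asked, in the order asked, and still so for the second after the job is handed in, with the robot touching nothing.
It also fails if it takes over 43 s, if anything falls off the work surface, if the arm or the gripper's body presses on something with over 40 N, if the wrist force passes 120 N, or if a joint passes its speed limit or range.

ROBOT

A 6-joint arm with a two-finger parallel gripper is mounted at the origin on the work surface. World frame = base frame: x ahead of the robot, y to its left, z up, the work surface at z = 0. Lengths are in mm, angles in degrees, forces in N, time in s.
With the tool pointing down it reaches from about 350 to 850 mm from the base axis. Payload 8.1 kg.
Tool frame: the origin (TCP) lies at the very end of the fingers, on their centre line; the grasp point (between the pads) lies r.tcp_to_grasp behind it (r.tcp_to_grasp is the distance from the TCP to the grasp point, in mm); z points along the fingers, y is the line along which they close (so a half turn about z gives the same grasp; the last joint's range is limited). The gripper opens to 85 mm and grips with 20 to 120 N. Pads are 22 mm wide; open, the fingers measure 114 mm over their backs; the gripper's body (76 mm by 85 mm) begins 54 mm behind the grasp point. The pads swing forward as they close: fully open they stand 13 mm farther back than shut.
Start: joints at [67.643, 7.471, 85.268, -0, 87.261, -4.893], TCP at [180.04, 572.356, 231.292] pointing down, gripper open.
Joint ranges: [-169.43, 169.43], [-51.17, 129.36], [1.28, 143.12], [-76.62, 256.62], [0, 156.53], [-152.29, 152.29]. Speed limits (degrees/s): [136.94, 136.94, 159.86, 180, 180, 180].

INTERFACE

Orientations are given as [roll, pitch, yaw] about the fixed x, y, z axes, in that order (R = Rz(yaw) Ry(pitch) Rx(roll)).
In Python, from bench import r gives the robot as it stands.
- The arm moves only by the shell command python3 -m handwheel 'ROWS' [OPENING] [FORCE]. ROWS is JSON, a list of rows, each a list of 4 numbers: the shift along the tool's x, y, z in m, then the turn about the tool's z in degrees. A call has 1 to 10 rows; each row shifts and turns the commanded pose from where the row before left it, along the tool's axes as they then stand; what a row does not reach is not made up. A row lasts 1/10 s, in which the tool goes at most 50 mm and 8.59 degrees, less where a joint would pass 70% of its speed; a pose out of reach is approached as far as the arm can. A call is refused whole if a number of a shift passes 0.05 or a number of a turn 8.59, either way. A call with a gripper value outside its range is refused whole. OPENING is the finger opening in m, from 0 to 0.0854, set as the call begins (- or left out, the last holds). The fingers move at their own pace and stop on an object; FORCE is the grip in N (left out, the last holds). Time passes only in rows, so rows that do not move let the fingers close. It gives the time, the measured TCP pose, the force, the opening and the grip force at its end, in the units of the state.
- r.sense(): the state, without advancing time (a new reading comes with each control period).
- r.snapshot(name): name is "side" or "top" or "wrist"; returns the picture (480x640x3 uint8, red, green, blue); there is no depth.
- r.camera_params(name): a dict with "fx", "fy", "cx", "cy" (pixels), "D" ([k1, k2, p1, p2, k3] as OpenCV has them; the pictures are not rectified), "R" (3x3) and "t" (3): a world point X has camera coordinates R X + t; the wrist camera has in their place "mount" (4x4, takes a point from camera to tool coordinates, whose origin is the TCP and whose axes are the flange's). Camera axes: x right, y down, z forward; pixel columns grow to the right and rows downward; lengths in mm; the calibration is good to about 2 mm. A picture is of the moment at which its call begins: read the wrist's pose just before it. camera_params takes no time and is no camera call.
- r.hand_in(): hands the job in; it is judged then, once.
The state is a dict: "time": time; "joint_pos": joint angles; "qd": joint speeds; "joint_efforts": joint torques, N m; "tool_pos": TCP position; "tcp_rot": TCP orientation; "ft_force": force on the tool from outside, world axes, zero at the start; "wrist_torque": the same for the moment, N m; "finger_gap": finger opening in mm; "grip_force": force on a finger pad.
Only numpy, scipy, OpenCV 4.12 (cv2) and the standard library are available. Lean on these libraries where they do the work, as an engineer would, in place of code of your own. Each camera call takes 0.05 s, during which the arm holds its last target. There are 200 camera calls.

## Working session

There is one attempt and no reset: what is moved stays moved. The work goes in short steps, Python scripts to look and compute and a shell command to move; the robot and the scene stay as the last step left them, time stands still between calls to the robot, and variables do not carry over. Pictures are saved under pics/ and viewed, at most 10 in all, crops included, and the job is handed in when it is done.

```bash
mkdir -p pics; python3 - <<'E'
from bench import r
import cv2
s=r.sense();print(s)
for n in("top","side","wrist"):
    cv2.imwrite(f"pics/{n}0.png",r.snapshot(n)[:,:,::-1])
    print(n,r.camera_params(n))
print(r.tcp_to_grasp)
E
```

```text
{'time': 0.0, 'joint_pos': array([ 6.76419124e+01,  7.51595734e+00,  8.53275544e+01, -1.04233710e-03,
        8.72620606e+01, -4.89283965e+00]), 'qd': array([-0.04603303,  0.0099597 ,  0.04553492, -0.00289083, -0.10727622,
       -0.07339028]), 'joint_efforts': array([-1.24155260e-03, -5.69402719e+01, -5.00550377e+01, -3.40100387e-04,
        1.51835504e-02, -3.52977487e-06]), 'tool_pos': array([179.85290739, 571.84334188, 230.25211301]), 'tcp_rot': array([-1.79894724e+02, -7.96725022e-03,  1.62534795e+02]), 'ft_force': array([0.70869722, 0.11913328, 0.17236977]), 'wrist_torque': array([ 0.00179699,  0.02935338, -0.03817841]), 'grip_force': 0.0, 'finger_gap': 85.36692987277348}
top {'fx': 526.6767621817013, 'fy': 526.6767621817013, 'cx': 326.3358301150748, 'cy': 243.63825094062992, 'D': array([-0.15504484,  0.        ,  0.        ,  0.        ,  0.        ]), 'R': array([[-0.00457914, -0.99998051,  0.00424482],
       [-0.99127056,  0.00397985, -0.13178333],
       [ 0.13176386, -0.00481122, -0.99126946]]), 't': array([  3.03518415, 589.87986175, 872.77740315])}
side {'fx': 513.51816
[... 230 characters left out ...]
946296, -0.56280605, -0.70626548],
       [ 0.40691277,  0.57757705, -0.70769114]]), 't': array([-466.18321461,  305.97505932,  642.51523005])}
wrist {'fx': 372.3265339676328, 'fy': 372.3265339676328, 'cx': 319.1861835526784, 'cy': 236.27983741818315, 'D': array([-0.00069689,  0.        ,  0.        ,  0.        ,  0.        ]), 'mount': array([[-1.11516508e-03, -9.44508513e-01, -3.28485045e-01,
         8.50553360e+01],
       [ 9.99999158e-01, -8.35477014e-04, -9.92583975e-04,
         3.93539066e-02],
       [ 6.63062310e-04, -3.28485876e-01,  9.44508650e-01,
        -1.42723925e+02],
       [ 0.00000000e+00,  0.00000000e+00,  0.00000000e+00,
         1.00000000e+00]])}
18.700000000000003
```

View pics/top0.png

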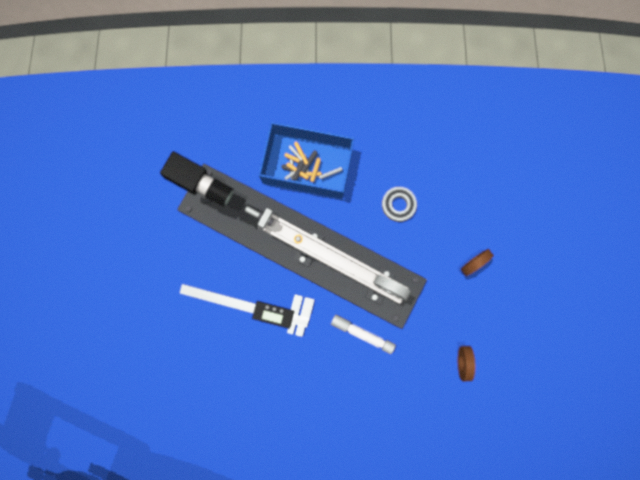

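View pics/side0.png

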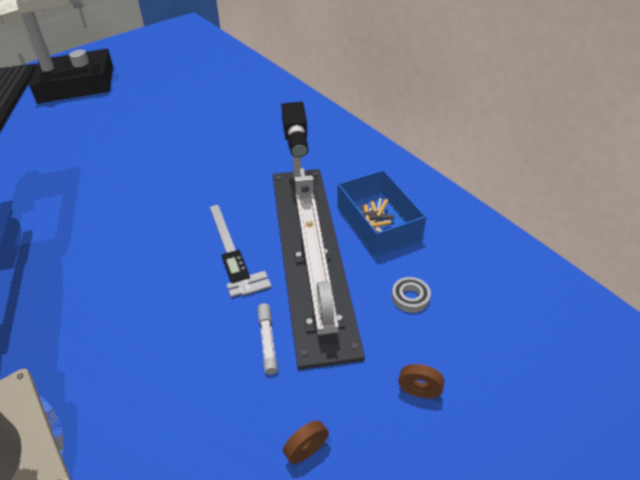

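Both views show the wanted bearing as the grey ring standing in the gutter's low end, at top (392,287) and side (326,303). Other things it could be taken for are the flat spare at top (400,204) and the brown rings at top (477,263) and (466,363). The stop is at top (265,217) and the plunger at top (298,239).

```bash
cat > h.py <<'E'
from bench import r
import numpy as np, cv2
def cam(n,s=None):
    c=r.camera_params(n);K=np.array([[c['fx'],0,c['cx']],[0,c['fy'],c['cy']],[0,0,1.]])
    if 'mount' in c:
        from scipy.spatial.transform import Rotation as Ro
        M=np.eye(4);M[:3,:3]=Ro.from_euler('xyz',s['tcp_rot'],degrees=True).as_matrix();M[:3,3]=s['tool_pos']
        W=np.linalg.inv(M@c['mount']);R,t=W[:3,:3],W[:3,3]
    else: R,t=c['R'],c['t']
    return K,np.array(c['D']),R,t
def ray(C,uv):
    K,D,R,t=C
    p=cv2.undistortPoints(np.array(uv,float).reshape(-1,1,2),K,D).reshape(-1,2)
    d=np.c_[p,np.ones(len(p))]@R
    return -R.T@t,d
def plane(C,uv,z):
    o,d=ray(C,uv); return o+d*((z-o[2])/d[:,2])[:,None]
def proj(C,X):
    K,D,R,t=C
    return cv2.projectPoints(np.array(X,float).reshape(-1,3),cv2.Rodrigues(R)[0],t,K,D)[0].reshape(-1,2)
E
python3 - <<'E'
from h import *
for n in('top','side'):
    im=cv2.imread(f'pics/{n}0.png');C=cam(n)
    m=(im.max(2)<100).astype(np.uint8)*255
    x0,y0,x1,y1=(150,140,440,340) if n=='top' else (265,90,370,375)
    k=np.zeros_like(m);k[y0:y1,x0:x1]=m[y0:y1,x0:x1]
    k=cv2.morphologyEx(k,cv2.MORPH_CLOSE,np.ones((5,5)))
    c=max(cv2.findContours(k,0,1)[0],key=cv2.contourArea)
    a=cv2.approxPolyDP(c,4,True).reshape(-1,2)
    print(n);print(np.c_[a,plane(C,a,12)[:,:2].round(0)])
E
```

```text
top
[[ 171.  154.  763.  288.]
 [ 161.  173.  726.  305.]
 [ 187.  190.  693.  255.]
 [ 182.  211.  654.  263.]
 [ 401.  325.  448. -130.]
 [ 422.  278.  531. -170.]
 [ 206.  166.  738.  221.]]
side
[[ 318.  170.  741.  223.]
 [ 305.  171.  717.  237.]
 [ 313.  175.  722.  216.]
 [ 311.  184.  702.  194.]
 [ 297.  185.  678.  209.]
 [ 294.  173.  695.  245.]
 [ 274.  175.  659.  265.]
 [ 299.  369.  442. -138.]
 [ 363.  360.  525. -182.]]
```

```bash
cat >> h.py <<'E'
def chute(o=(592,44),yaw=-28.0):
    a=np.radians(yaw);X=np.array([np.cos(a),np.sin(a),0]);Y=np.array([-np.sin(a),np.cos(a),0]);Z=np.array([0,0,1.])
    e=np.radians(8);U=np.cos(e)*Y+np.sin(e)*Z;N=-np.sin(e)*Y+np.cos(e)*Z
    G=np.array([o[0],o[1],62.])
    return X,Y,Z,U,N,G
E
python3 - <<'E'
from h import *
X,Y,Z,U,N,G=chute()
S=G-95*U+31*N; H=G+95*U+31*N
print('start',S.round(1),'home',H.round(1))
out=[]
for n,(x0,y0) in(('top',(230,190)),('side',(240,170))):
    im=cv2.imread(f'pics/{n}0.png');C=cam(n)
    k=4 if 0 else 3
    w,h=(200,140) if n=='top' else (130,190)
    c=cv2.resize(im[y0:y0+h,x0:x0+w],None,fx=k,fy=k,interpolation=2)
    P=[S+31*(np.cos(a)*U+np.sin(a)*N) for a in np.arange(0,6.28,.4)]+[G+76.5*U+6*N,G-126*U,G+126*U,G]
    for i,p in enumerate(proj(C,P)): cv2.circle(c,tuple(int(v) for v in (p-[x0,y0]+.5)*k),2,(0,0,255) if i<16 else (0,255,0),-1)
    out.append(c)
a=np.zeros((600,800,3),np.uint8)
t=cv2.resize(out[0],(480,336));s=cv2.resize(out[1],(320,468));a[:336,:480]=t;a[:468,480:]=s
cv2.imwrite('pics/ov1.png',a)
E
```

```text
start [545.8 -42.9  79.5] home [634.1 123.3 105.9]
```

View pics/ov1.png

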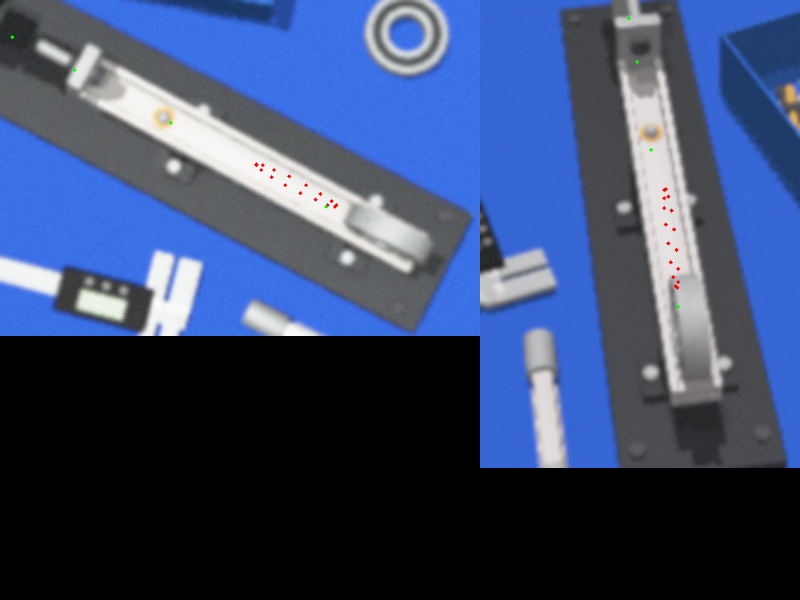

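The crop confirms the bearing (steel, standing at the lip; top crop (390,235), side crop (692,327)). My points are shifted uphill because the base plate is not centred on the chute origin. I'll fix the frame from the plunger and the bearing.

```bash
python3 - <<'E'
from h import *
A=cam('top');B=cam('side')
pl=[(297.9,239.2)],[(309.5,223.6)]; be=[(392.5,287.9)],[(326.1,302.8)]
for nm,(a,b),z in(('pl',pl,77),('be',be,85)):
    o1,d1=ray(A,a);o2,d2=ray(B,b);d1=d1[0];d2=d2[0]
    s=np.linalg.lstsq(np.c_[d1,-d2],o2-o1,rcond=None)[0]
    p,q=o1+s[0]*d1,o2+s[1]*d2
    print(nm,'tri',((p+q)/2).round(1),'gap',np.linalg.norm(p-q).round(1),'planes',plane(A,a,z).round(1),plane(B,b,z).round(1))
# gutter: floor end points seen in top: low end outer (lip) and stop base
E
```

```text
pl tri [594.1  47.4  73.6] gap 2.6 planes [[592.5  47.9  77. ]] [[593.3  43.9  77. ]]
be tri [ 512.1 -108.1   81.7] gap 3.2 planes [[ 510.5 -106.9   85. ]] [[ 512.  -110.9   85. ]]
```

```bash
python3 -m handwheel '[[0,0,0,8.4],[0,0,0,8.4],[0,0,0,8.4],[0,0,0,8.4],[0,0,0,8.4],[0,0,0,8.4],[0,0,0,8.4],[0,0,0,8.4],[0,0,0,8.4],[0,0,0,8.4]]' 0 20 && python3 -m handwheel '[[0,0,0,8.4],[0,0,0,8],[-0.03,0.036,0,0],[-0.03,0.036,0,0],[-0.03,0.036,0,0],[-0.03,0.036,0,0],[-0.03,0.036,0,0],[-0.03,0.036,0,0],[-0.03,0.036,0,0],[-0.03,0.036,0,0]]'
```

```text
time: 1.15
tool_pos: [179.9, 572.1, 230.8]
tcp_rot: [-180.0, 0.0, 78.2]
ft_force: [0.7, -0.1, 0.4]
finger_gap: -0.1
grip_force: 0.0
time: 2.15
tool_pos: [322.6, 223.9, 231.2]
tcp_rot: [180.0, -0.0, 62.2]
ft_force: [1.7, -0.9, -0.5]
finger_gap: 0.1
grip_force: 0.0
```

```bash
python3 -m handwheel '[[-0.03,0.0355,0,0],[-0.03,0.0355,0,0],[-0.03,0.0355,0,0],[-0.03,0.0355,0,0],[-0.03,0.0355,0,0],[-0.03,0.0355,0,0],[-0.03,0.0355,0.01,0],[-0.03,0.0355,0.01,0],[-0.03,0.0355,0.01,0],[0,0,0,0]]' && python3 - <<'E'
from h import *
s=r.sense();cv2.imwrite('pics/w1.png',r.snapshot('wrist')[:,:,::-1])
print(s['tool_pos'],s['tcp_rot'])
C=cam('wrist',s)
X,Y,Z,U,N,G=chute((558.2,-19.7),-27.8)
S=G-95*U+31*N
print(proj(C,[S+31*N,S-31*Y,G-126*U,G-60*U,G+76.5*U+6*N]).round(),S)
E
```

```text
time: 3.15
tool_pos: [478.3, -166.6, 198.2]
tcp_rot: [-179.8, 0.1, 61.9]
ft_force: [-1.7, 2.1, 0.3]
finger_gap: 0.1
grip_force: 0.0
[ 478.29278872 -166.58745329  198.22468741] [-1.79782396e+02  9.48823171e-02  6.18900188e+01]
[[ 323.  142.]
 [ 323.  177.]
 [ 323.  163.]
 [ 322.   72.]
 [ 322. -211.]] [ 512.3122965  -106.73377413   79.47686554]
```

View pics/w1.png

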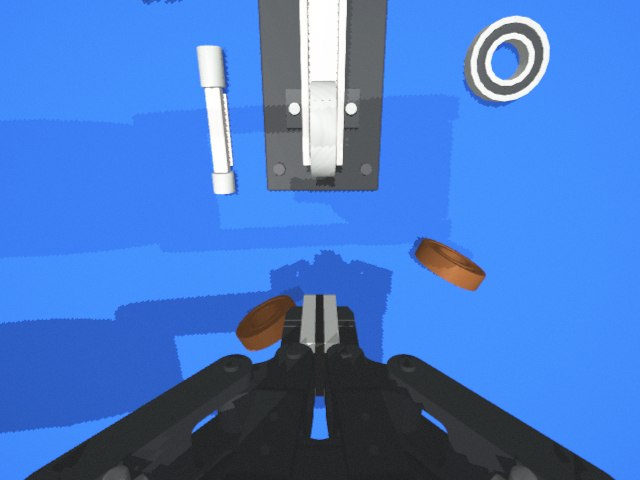

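The wrist view shows the bearing at (323,130) with its rear rim at row 177, where predicted. The gauge is at (217,120), and the spare and brown rings are off the path. Next: descend behind the lip.

```bash
python3 -m handwheel '[[0,0.001,0.025,0.3],[0,0.001,0.025,0],[0,0,0.025,0],[0,0,0.025,0],[0,0,0.018,0],[0,0,0.009,0],[0.006,0,0,0],[0.006,0,0,0],[0.005,0,0,0],[0,0,0,0]]' && python3 - <<'E'
from h import *
s=r.sense();cv2.imwrite('pics/w2.png',r.snapshot('wrist')[:,:,::-1])
X,Y,Z,U,N,G=chute((558.2,-19.7),-27.8)
S=G-95*U+31*N;d=s['tool_pos']-S
print(s['tcp_rot'],'lat',d@X,'long',d@Y,'up',d[2])
E
```

```text
time: 4.2
tool_pos: [489.8, -147.9, 75.6]
tcp_rot: [179.9, -0.0, 61.9]
ft_force: [0.2, -0.7, 0.2]
finger_gap: -0.1
grip_force: 0.0
[ 1.79881580e+02 -2.35738518e-02  6.18937443e+01] lat -0.7648764284260059 long -46.916342782287714 up -3.913533792231263
```

View pics/w2.png

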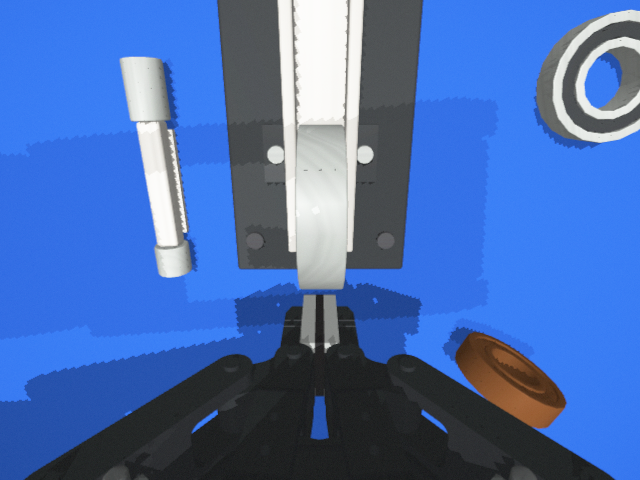

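The fingertips at (320,300) are centred behind the bearing's rim at (321,288), with a gap of about 5 mm.

```bash
python3 -m handwheel '[[0,0.0005,0.004,0],[0,0,0.001,0],[0.002,0,0,0],[0.002,0,0,0],[0.002,0,0,0],[0.002,0,-0.0003,0],[0.003,0,-0.0004,0],[0.003,0,-0.0004,0],[0.004,0,-0.0006,0],[0.004,0,-0.0006,0]]' && python3 -m handwheel '[[0.004,0,-0.0006,0],[0.004,0,-0.0006,0],[0.004,0,-0.0006,0],[0.004,0,-0.0006,0],[0.004,0,-0.0006,0],[0.004,0,-0.0006,0],[0.004,0,-0.0006,0],[0.004,0,-0.0006,0],[0.004,0,-0.0006,0],[0.004,0,-0.0006,0]]' && python3 - <<'E'
from h import *
s=r.sense();cv2.imwrite('pics/w3.png',r.snapshot('wrist')[:,:,::-1])
X,Y,Z,U,N,G=chute((558.2,-19.7),-27.8)
S=G-95*U+31*N;d=s['tool_pos']-S
print(s['tcp_rot'],'lat',d@X,'long',d@Y,'up over bearing centre',d[2]-(d@Y+42)*np.tan(np.radians(8)))
E
```

```text
time: 5.25
tool_pos: [499.6, -128.9, 71.7]
tcp_rot: [180.0, -0.0, 61.8]
ft_force: [0.3, -0.7, 0.1]
finger_gap: -0.1
grip_force: 0.5
time: 6.25
tool_pos: [518.4, -93.7, 77.6]
tcp_rot: [-180.0, 0.0, 61.8]
ft_force: [-0.1, -1.4, 0.0]
finger_gap: -0.1
grip_force: 0.5
[-1.79997292e+02  3.42042642e-04  6.18354105e+01] lat -0.7298827380325631 long 14.383538175199762 up over bearing centre -9.772575643513846
```

View pics/w3.png

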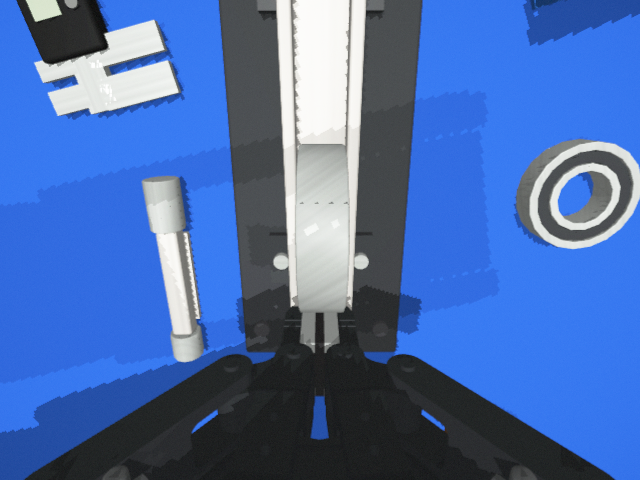

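Fingers are on the rim at (322,310) and the bearing is rolling straight between the walls. I'll continue steadily.

```bash
python3 -m handwheel '[[0.004,0,-0.0006,0],[0.004,0,-0.0006,0],[0.004,0,-0.0006,0],[0.004,0,-0.0006,0],[0.004,0,-0.0005,0],[0.004,0,-0.0006,0],[0.004,0,-0.0006,0],[0.004,0,-0.0006,0],[0.004,0,-0.0005,0],[0.004,0,-0.0006,0]]' && python3 -m handwheel '[[0.004,0,-0.0006,0],[0.004,0,-0.0006,0],[0.004,0,-0.0006,0],[0.004,0,-0.0005,0],[0.004,0,-0.0006,0],[0.004,0,-0.0006,0],[0.004,0,-0.0006,0],[0.0035,0,-0.0005,0],[0.003,0,-0.0004,0],[0.003,0,-0.0004,0]]' && python3 -m handwheel '[[0.0025,0,-0.0003,0],[0.0025,0,-0.0004,0],[0.002,0,-0.0003,0],[0.002,0,-0.0003,0],[0.002,0,-0.0003,0],[0.002,0,-0.0003,0],[0.002,0,-0.0003,0],[0.002,0,-0.0003,0],[0.002,0,-0.0003,0],[0.002,0,-0.0003,0]]' && python3 - <<'E'
from h import *
s=r.sense();cv2.imwrite('pics/w4.png',r.snapshot('wrist')[:,:,::-1])
X,Y,Z,U,N,G=chute((558.2,-19.7),-27.8)
S=G-95*U+31*N;d=s['tool_pos']-S
print(s['tcp_rot'],'lat',d@X,'long',d@Y,'up over bearing centre',d[2]-(d@Y+42)*np.tan(np.radians(8)))
E
```

```text
time: 7.3
tool_pos: [537.3, -58.4, 83.4]
tcp_rot: [-180.0, 0.0, 61.8]
ft_force: [-0.2, -1.1, 0.6]
finger_gap: -0.1
grip_force: 0.5
time: 8.3
tool_pos: [554.9, -25.4, 88.8]
tcp_rot: [-180.0, 0.0, 61.8]
ft_force: [-2.1, -0.9, 0.8]
finger_gap: -0.0
grip_force: 0.5
time: 9.3
tool_pos: [564.7, -7.2, 91.9]
tcp_rot: [180.0, 0.0, 61.8]
ft_force: [-2.2, -2.6, 0.9]
finger_gap: -0.6
grip_force: 1.3
[1.79997510e+02 2.35178616e-02 6.18333508e+01] lat -0.024760536926449486 long 112.46645335435363 up over bearing centre -9.240821768544677
```

View pics/w4.png

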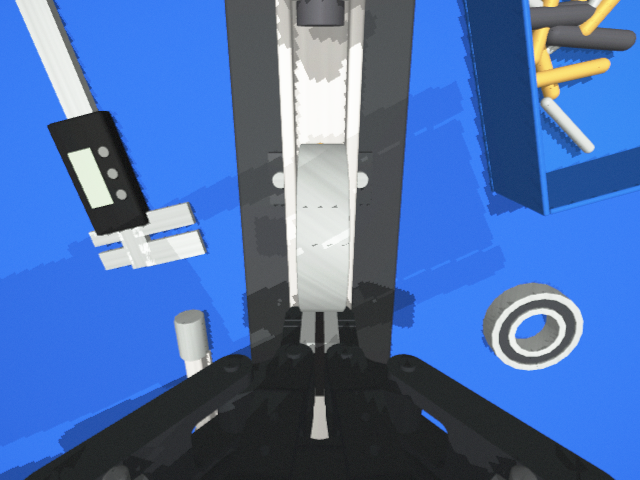

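The bearing is meeting the plunger (rim at (322,310), screw at (320,10)); force is about 3 N. Continuing slowly.

```bash
python3 -m handwheel '[[0.002,0,-0.0003,0],[0.002,0,-0.0003,0],[0.002,0,-0.0003,0],[0.002,0,-0.0003,0],[0.002,0,-0.0003,0],[0.002,0,-0.0003,0],[0.002,0,-0.0003,0],[0.002,0,-0.0003,0],[0.002,0,-0.0003,0],[0.002,0,-0.0003,0]]' && python3 - <<'E'
from h import *
s=r.sense();cv2.imwrite('pics/w5.png',r.snapshot('wrist')[:,:,::-1])
X,Y,Z,U,N,G=chute((558.2,-19.7),-27.8)
S=G-95*U+31*N;d=s['tool_pos']-S
print('lat',d@X,'long',d@Y,s['ft_force'])
E
```

```text
time: 10.35
tool_pos: [574.3, 10.8, 94.9]
tcp_rot: [-180.0, -0.0, 61.8]
ft_force: [-0.3, -0.6, 0.1]
finger_gap: -0.2
grip_force: 0.2
lat -0.012779011341611381 long 132.88273228016237 [-0.30904665 -0.61389161  0.08482501]
```

View pics/w5.png

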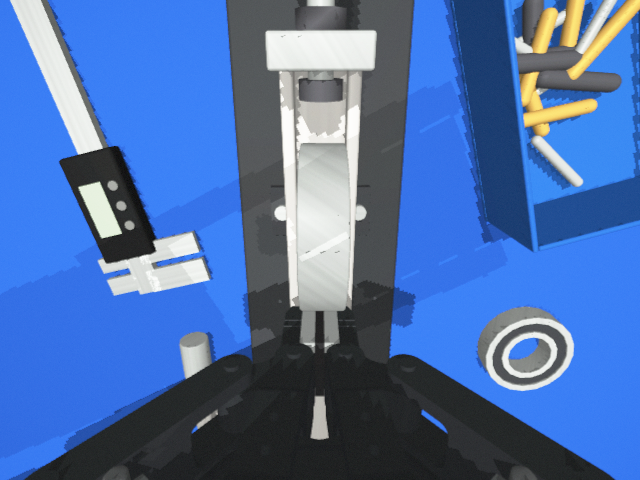

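Still in contact and straight, with the screw head ahead at (320,90). The force has dropped, so the bearing is past the plunger's crest.

```bash
python3 -m handwheel '[[0.002,0,-0.0003,0],[0.002,0,-0.0003,0],[0.0015,0,-0.0002,0],[0.0015,0,-0.0002,0],[0.0015,0,-0.0002,0],[0.0015,0,-0.0002,0]]' && python3 -m handwheel '[[0.001,0,-0.0002,0],[0.001,0,-0.0001,0]]' && python3 - <<'E'
from h import *
s=r.sense();cv2.imwrite('pics/w6.png',r.snapshot('wrist')[:,:,::-1])
X,Y,Z,U,N,G=chute((558.2,-19.7),-27.8)
S=G-95*U+31*N;d=s['tool_pos']-S
print('lat',d@X,'long',d@Y,s['ft_force'])
E
```

```text
time: 11.0
tool_pos: [579.0, 19.5, 96.3]
tcp_rot: [-180.0, -0.0, 61.8]
ft_force: [0.9, 0.2, -0.1]
finger_gap: -0.1
grip_force: 0.0
time: 11.2
tool_pos: [579.9, 21.2, 96.6]
tcp_rot: [180.0, -0.0, 61.8]
ft_force: [1.5, 0.1, -0.2]
finger_gap: -0.1
grip_force: 0.0
lat 0.1440467033776832 long 144.6499102787727 [ 1.4907104   0.12139593 -0.18009835]
```

View pics/w6.png

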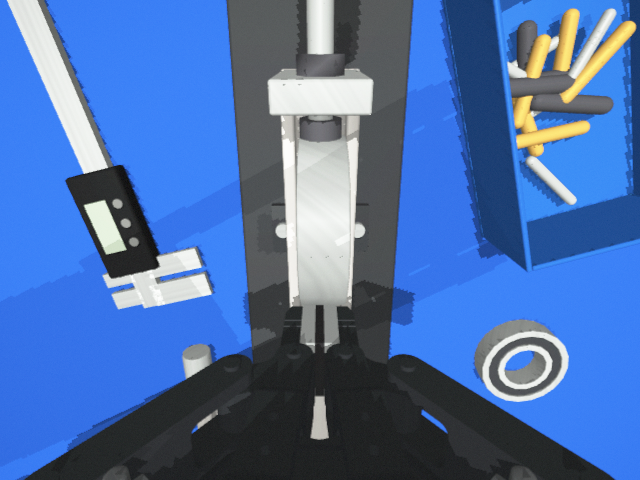

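The bearing has run off the plunger against the screw (contact near (320,140)), leaving a slight gap to the fingers. Backing off and lifting clear.

```bash
python3 -m handwheel '[[-0.003,0,0.0004,0],[-0.006,0,0.0008,0],[-0.01,0,0.001,0],[-0.015,0,0,0],[-0.015,0,-0.005,0],[-0.01,0,-0.015,0],[-0.01,0,-0.025,0],[0,0,-0.03,0],[0,0,-0.03,0],[0,0,-0.02,0]]' && python3 -m handwheel '[[0,0,0,0],[0,0,0,0],[0,0,0,0],[0,0,0,0],[0,0,0,0],[0,0,0,0],[0,0,0,0],[0,0,0,0],[0,0,0,0],[0,0,0,0]]' && python3 - <<'E'
from h import *
s=r.sense();w=r.snapshot('wrist')[:,:,::-1];sd=r.snapshot('side')[:,:,::-1]
C=cam('wrist',s);X,Y,Z,U,N,G=chute((558.2,-19.7),-27.8);H=G+95*U+31*N
print(proj(C,[H+31*N,H-31*U,H+31*U]).round())
c=cv2.resize(sd[150:360,200:440],None,fx=1.6,fy=1.6)
a=np.zeros((480,790,3),np.uint8);a[:,:400]=w[:,120:520];a[:336,400:784]=c
cv2.imwrite('pics/w7.png',a)
E
```

```text
time: 12.25
tool_pos: [548.0, -40.8, 223.8]
tcp_rot: [179.8, -0.1, 61.8]
ft_force: [1.3, 0.1, 0.5]
finger_gap: -0.3
grip_force: 0.0
time: 13.25
tool_pos: [547.3, -39.7, 219.4]
tcp_rot: [180.0, -0.0, 61.8]
ft_force: [-0.5, -0.3, -0.6]
finger_gap: 0.1
grip_force: 0.0
[[319.  62.]
 [319. 111.]
 [318.   1.]]
```

View pics/w7.png

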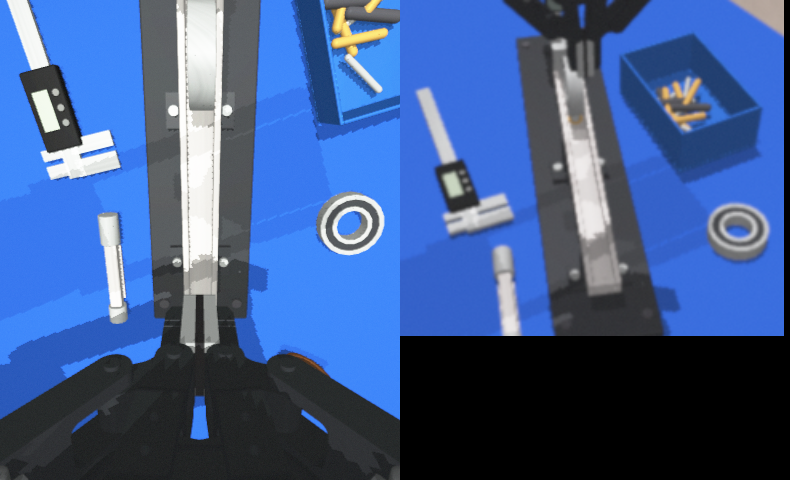

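The bearing stays home a second after release, with its rear rim at row 110 against a predicted 111. The fingers are clear and nothing else has moved.

```bash
python3 -c "from bench import r; print(r.hand_in())"
```

```text
the job is handed in; nothing more can be done
None
```

The bearing was rolled up past the plunger and now rests against the stop screw by itself. The fingers are clear, nothing else in view had moved, and the job was handed in at about 13 s.

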